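# Load the gauged bushes on the two arbor stands

### The arm

A 6-joint arm with a two-finger parallel gripper is mounted at the origin on the work surface. World frame = base frame: x ahead of the robot, y to its left, z up, the work surface at z = 0. Lengths are in m, angles in rad, forces in N, time in s.
With the tool pointing down it reaches from about 0.35 to 0.725 m from the base axis. Payload 6 kg.
Tool frame: the origin (TCP) lies midway between the tips of the shut fingers; the grasp point (between the pads) lies 19 mm behind it; z points along the fingers, y is the line along which they close (so a half turn about z gives the same grasp; the last joint's range is limited). The gripper opens to 85 mm and grips with 20 to 120 N. Pads are 22 mm wide; open, the fingers measure 114 mm over their backs; the gripper's body (76 mm by 85 mm) begins 54 mm behind the grasp point. The pads swing forward as they close: fully open they stand 13 mm farther back than shut.
Start: joints at [1.582, 0.04, 0.085, 0, -1.615, -0.334], TCP at [0.19, 0.569, 0.231] pointing down, gripper open.
Joint ranges: [-2.56, 2.56], [-1.29, 2.01], [-1.08, 1.49], [-3.29, 1.98], [-2.81, -0.18], [-2.99, 2.99]. Speed limits (rad/s): [2.57, 2.57, 3.01, 3.14, 3.14, 3.14].

### API

Orientations are given as a 3x3 rotation matrix whose columns are the frame's x, y, z axes.
In Python, from cell import r gives the robot as it stands. The module is installed in compiled form; this text tells all that it offers.
- The arm moves only by the shell command python3 -m inch 'ROWS' [OPENING]. ROWS is text: rows parted by semicolons, each of 6 numbers parted by spaces: the shift along the tool's x, y, z normalised to -1 to 1, where 1 is 40 mm, then the turn, a rotation vector about the tool's x, y, z normalised to -1 to 1, where 1 is 0.15 rad. In form: tx ty tz ax ay az; .... A call has 1 to 8 rows; each row shifts and turns the commanded pose from where the row before left it, along the tool's axes as they then stand; what a row does not reach is not made up. A row lasts 1/10 s, in which the tool goes at most 50 mm and 8.59 degrees, less where a joint would pass 70% of its speed; a pose out of reach is approached as far as the arm can. A call with a number of a shift or a turn outside -1 to 1 is refused whole. A call with a gripper value outside its range is refused whole. OPENING is the closure in counts, from 0 (fully open) to 255 (shut), set as the call begins (- or left out, the last holds). The fingers move at their own pace and stop on an object; the grip force is fixed at half the most. Time passes only in rows, so rows that do not move let the fingers close. It gives the time, the measured TCP pose, the force, the opening and the grip force at its end, in the units of the state.
- r.get_state(): the state, without advancing time (a new reading comes with each control period).
- r.camera(name): name is "scene" or "top"; returns (picture, depth): 400x640x3 uint8, red, green, blue; 400x640 float32, m along the optical axis (not along the pixel's ray), 0 where there is no reading.
- r.camera_model(name): a dict with "vertical_fov" (degrees; the focal length in pixels is half the picture's height over the tangent of half this angle, whatever the lens; pixels are square), "cx", "cy" (the principal point, pixels), "world_from_camera" (4x4, takes a point from camera to world coordinates). Camera axes: x right, y up, looking along -z (the intrinsics and any distortion apply to the point x, -y, -z); pixel columns grow to the right and rows downward; lengths in m; the calibration is good to about 2 mm. A picture is of the moment at which its call begins. camera_model takes no time and is no camera call.
- r.sign_off(): hands the job in; it is judged then, once.
The state is a dict: "t": time; "q": joint angles; "joint_vel": joint speeds; "tau": joint torques, N m; "tool_pos": TCP position; "ee_rot": TCP orientation; "contact_force": force on the tool from outside, world axes, zero at the start; "moment": the same for the moment, N m; "opening": finger opening in m; "gripper_force": force on a finger pad.
Only numpy, scipy, OpenCV 4.12 (cv2) and the standard library are available. Lean on these libraries where they do the work, as an engineer would, in place of code of your own. Each camera call takes 0.05 s, during which the arm holds its last target. There are 200 camera calls.

### The job

Thread the four loose bronze bushes onto the two arbor stands: the two wide bushes on the thick arbor and the two narrow bushes on the slim arbor, on each arbor the long bush first, resting on the stop collar, and the short bush on top of it. The collars are clamped at a different height every time, so lower each bush gently until it rests and do not let it drop down the arbor. Leave the two black plug gauges standing where they are.

Things in the scene. Friction and masses are not known exactly. Their poses are not given: they have to be found in the camera images.
- wide_long: wide long bronze bush: a plain open tube, outside diameter 50 mm, bore 34 mm, 50 mm high, standing on its end, black graphite dots in its wall, and a groove line around the middle. Mass about 0.45 kg (varies by a quarter). Origin: centre of its lower end; z up along its axis.
- wide_short: wide short bronze bush: a plain open tube, outside diameter 50 mm, bore 34 mm, 30 mm high, standing on its end, black graphite dots in its wall. Mass about 0.27 kg (varies by a quarter). Origin: centre of its lower end; z up along its axis.
- narrow_long: narrow long bronze bush: a plain open tube, outside diameter 36 mm, bore 22 mm, 50 mm high, standing on its end, black graphite dots in its wall, and a groove line around the middle. Mass about 0.28 kg (varies by a quarter). Origin: centre of its lower end; z up along its axis.
- narrow_short: narrow short bronze bush: a plain open tube, outside diameter 36 mm, bore 22 mm, 30 mm high, standing on its end, black graphite dots in its wall. Mass about 0.17 kg (varies by a quarter). Origin: centre of its lower end; z up along its axis.
- stand_thick: thick arbor stand, fixed: black base 90 mm diameter, 20 mm high; upright steel arbor 28 mm diameter, top 100 mm above the bench, last 8 mm tapering to 14 mm. Stop collar on it (62 mm diameter, 6 mm thick), its top face 26 to 38 mm above the bench, different every time, not reported; the lower bush rests on it. Origin: centre of the base's underside, on the arbor's axis; z up.
- stand_slim: slim arbor stand, fixed: black base 90 mm diameter, 20 mm high; upright steel arbor 16 mm diameter, top 100 mm above the bench, last 8 mm tapering to 8 mm. Stop collar on it (48 mm diameter, 6 mm thick), its top face 26 to 38 mm above the bench, different every time, not reported; the lower bush rests on it. Origin: centre of the base's underside, on the arbor's axis; z up.
- gauge_a: larger black plug gauge, a bystander that stands loose on the bench on its round 48 mm diameter, 22 mm high head, with a 16 mm diameter handle pointing up, 105 mm high in all, 0.35 kg. Origin: centre of its underside; z up.
- gauge_b: smaller black plug gauge, a bystander that stands loose on the bench on its round 40 mm diameter, 22 mm high head, with a 16 mm diameter handle pointing up, 105 mm high in all, 0.35 kg. Origin: centre of its underside; z up.
Mind the look-alikes: they are no part of the job. What is shaped like the narrow_long but blue is not meant.

How it is judged:
By the outcome, as a careful person would: the job done as asked, in the order asked, and still so for the second after the job is handed in, with the robot touching nothing.
It also fails if it takes over 99 s, if anything falls off the work surface, if the arm or the gripper's body presses on something with over 40 N, if the wrist force passes 120 N, or if a joint passes its speed limit or range.

## Working session

There is one attempt and no reset: what is moved stays moved. The work goes in short steps, Python scripts to look and compute and a shell command to move; the robot and the scene stay as the last step left them, time stands still between calls to the robot, and variables do not carry over. Pictures are saved under pics/ and viewed, at most 14 in all, crops included, and the job is handed in when it is done.

```bash
mkdir -p pics
cat > h.py <<'E'
import numpy as np, cv2
from cell import r
def shot(n):
    p,d=r.camera(n); return p.copy(),d.copy(),r.camera_model(n)
def K(m):
    f=200/np.tan(np.radians(m["vertical_fov"])/2); return f,m["cx"],m["cy"]
def cloud(d,m):
    f,cx,cy=K(m); v,u=np.mgrid[0:400,0:640]
    P=np.stack([(u-cx)/f*d,-(v-cy)/f*d,-d],-1)
    W=np.array(m["world_from_camera"]); return P@W[:3,:3].T+W[:3,3]
def ray(u,v,z,m):
    f,cx,cy=K(m); W=np.array(m["world_from_camera"])
    d=W[:3,:3]@np.array([(u-cx)/f,-(v-cy)/f,-1]); o=W[:3,3]; return o+d*(z-o[2])/d[2]
E
python3 - <<'E'
from h import *
for n in("scene","top"):
    p,d,m=shot(n); cv2.imwrite(f"pics/{n}0.png",p[...,::-1]); np.savez(f"{n}0.npz",p=p,d=d)
    print(n,{k:(np.round(v,4).tolist() if k=="world_from_camera" else v) for k,v in m.items()})
s=r.get_state(); print(s)
E
```

```text
scene {'vertical_fov': 47.87496066703313, 'cx': 318.8262755567333, 'cy': 208.20118688781704, 'world_from_camera': [[0.8639, -0.3997, 0.3065, 0.8167], [0.5036, 0.6729, -0.5419, -0.5743], [0.0104, 0.6225, 0.7826, 0.8497], [0.0, 0.0, 0.0, 1.0]]}
top {'vertical_fov': 50.29339025820221, 'cx': 325.4374053663227, 'cy': 206.0612683252907, 'world_from_camera': [[0.0099, 0.9785, -0.2058, 0.2856], [-0.9999, 0.0094, -0.0035, -0.0136], [-0.0015, 0.2058, 0.9786, 1.1025], [0.0, 0.0, 0.0, 1.0]]}
{'t': 0.1, 'q': array([ 1.58169264e+00,  4.07637290e-02,  8.39277548e-02, -4.04431871e-04,
       -1.61550601e+00, -3.33721820e-01]), 'joint_vel': array([ 1.33983544e-03, -2.21385102e-03,  9.65243343e-04,  2.69174589e-04,
        8.33637724e-05,  1.03630407e-03]), 'tau': array([-6.00770727e-03, -3.69340253e+01,  3.48283374e+01,  6.95169345e+00,
       -4.38340139e-03, -8.64609547e-06]), 'tool_pos': array([0.19017393, 0.56875663, 0.23038209]), 'ee_rot': array([[ 9.48348481e-01, -3.17230214e-01, -3.87162020e-04],
       [-3.17230425e-01, -9.48347223e-01, -1.54997355e-03],
       [ 1.24534415e-04,  1.59273464e-03, -9.99998724e-01]]), 'contact_force': array([-0.7326373 ,  0.88255258, -0.22034641]), 'moment': array([-0.01502821,  0.03301532, -0.05495251]), 'gripper_force': 0.0, 'opening': 0.08537128243887188}
```

View pics/top0.png

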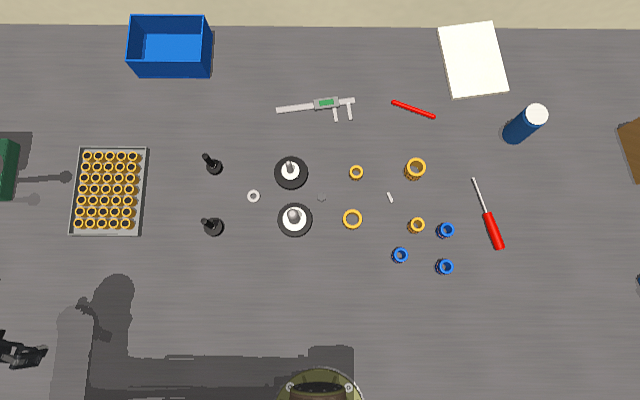

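View pics/scene0.png

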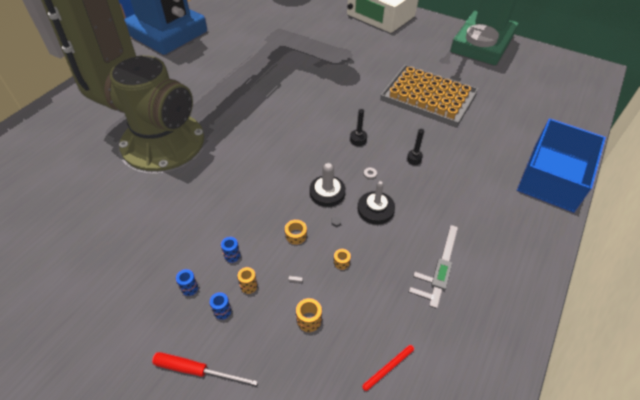

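Top view: candidates are bronze at (356,172) narrow short, (417,225) narrow long, (352,219) wide short and (415,168) wide long. Look-alikes are three blue bushes at (446,230), (400,255), (445,267) and the tray of small bushes at (105,190). The stands are slim (291,172) and thick (295,219); the gauges are at (212,165) and (213,227).

```bash
cat >> h.py <<'E'
from scipy.optimize import least_squares
def circ(P):
    A=np.c_[2*P,np.ones(len(P))]; s=np.linalg.lstsq(A,(P**2).sum(1),rcond=None)[0]
    return s[0],s[1],np.sqrt(s[2]+s[0]**2+s[1]**2)
def bushes(p,d,m,Rxy=(0.3,0.75)):
    hsv=cv2.cvtColor(p,cv2.COLOR_RGB2HSV); mk=cv2.inRange(hsv,(10,110,60),(32,255,255))
    mk=cv2.morphologyEx(mk,cv2.MORPH_CLOSE,np.ones((3,3)))
    out=[]
    for c in cv2.findContours(mk,cv2.RETR_EXTERNAL,cv2.CHAIN_APPROX_NONE)[0]:
        if cv2.contourArea(c)<60: continue
        b=np.zeros(mk.shape,np.uint8); cv2.drawContours(b,[c],-1,1,-1); out.append(((cv2.boundingRect(c)),b>0,mk>0,c))
    return out
E
cat > meas.py <<'E'
from h import *
for n in("top","scene"):
    p,d,m=shot(n); C=cloud(d,m); print(n)
    for bb,b,mk,c in bushes(p,d,m):
        x=C[b&mk&(d>0)]; zt=np.percentile(x[:,2],90)
        if np.linalg.norm(x[:,:2].mean(0))>0.8 or bb[2]>45: continue
        t=x[abs(x[:,2]-zt)<.006]
        # top ring: middle of bounding of ring by ray onto median height of top
        h=.05 if zt>.04 else .03
        M=(b&mk&(abs(C[...,2]-zt)<.008)).astype(np.uint8)
        cc=max(cv2.findContours(M,cv2.RETR_EXTERNAL,cv2.CHAIN_APPROX_NONE)[0],key=len)
        pts=np.array([ray(u,v,h,m)[:2] for u,v in cc.reshape(-1,2)])
        a=circ(pts); print(bb,"ztop %.4f"%zt,"ring c %.4f %.4f R %.4f"%a,"mean",np.round(t.mean(0),4),np.round((t.max(0)+t.min(0))[:2]/2,4))
    # stands and gauges: points by height
    for nm,(x0,x1,y0,y1) in dict(all=(.2,.75,-.05,.35)).items():
        w=(C[...,0]>x0)&(C[...,0]<x1)&(C[...,1]>y0-.05)&(C[...,1]<y1)&(C[...,2]>.065)&(C[...,2]<.12)&(d>0)
        k,l,st,ce=cv2.connectedComponentsWithStats(w.astype(np.uint8))
        for i in range(1,k):
            if st[i,4]<6: continue
            q=C[l==i]; t=q[q[:,2]>q[:,2].max()-.006]
            print("post",st[i].tolist(),"zmax %.4f"%q[:,2].max(),"mean",np.round(q.mean(0),4),"top",np.round(t.mean(0),4),len(t))
    w=cv2.inRange(cv2.cvtColor(p,cv2.COLOR_RGB2HSV),(0,0,190),(180,60,255))>0
    w&=(C[...,2]>.018)&(C[...,2]<.05)&(C[...,0]<.75)&(d>0)
    k,l,st,ce=cv2.connectedComponentsWithStats(w.astype(np.uint8))
    for i in range(1,k):
        if st[i,4]<40: continue
        q=C[l==i]; print("white",st[i].tolist(),"z med %.4f"%np.median(q[:,2]),"mid",np.round((q.max(0)+q.min(0))/2,4),np.round(np.ptp(q,axis=0),4))
E
python3 meas.py
python3 -c "
import cv2
a=cv2.imread('pics/top0.png')[140:280,260:470];cv2.imwrite('pics/crop0.png',cv2.resize(a,None,fx=3.8,fy=3.8,interpolation=cv2.INTER_CUBIC))"
```

```text
top
(407, 217, 18, 17) ztop 0.0512 ring c 0.4625 -0.2395 R 0.0169 mean [ 0.4628 -0.2393  0.0496] [ 0.4623 -0.2397]
(342, 209, 20, 21) ztop 0.0325 ring c 0.4783 -0.0780 R 0.0236 mean [ 0.4778 -0.0781  0.0303] [ 0.4781 -0.078 ]
(349, 165, 14, 16) ztop 0.0315 ring c 0.6031 -0.0883 R 0.0168 mean [ 0.6032 -0.0886  0.0296] [ 0.6027 -0.0887]
(404, 158, 22, 23) ztop 0.0514 ring c 0.6114 -0.2408 R 0.0241 mean [ 0.6122 -0.2411  0.0501] [ 0.6119 -0.2412]
post [202, 154, 11, 11, 71] zmax 0.1101 mean [0.6148 0.2855 0.0931] top [0.6169 0.2871 0.1067] 25
post [285, 161, 8, 10, 50] zmax 0.1040 mean [0.6009 0.0828 0.0914] top [0.6025 0.0835 0.1009] 14
post [287, 209, 12, 13, 122] zmax 0.1057 mean [0.4746 0.0692 0.0937] top [0.4772 0.0705 0.1016] 26
post [201, 218, 11, 9, 66] zmax 0.1102 mean [0.4546 0.2766 0.0954] top [0.4551 0.2797 0.1059] 27
white [281, 162, 18, 18, 175] z med 0.0352 mid [0.606  0.0848 0.0299] [0.0509 0.0448 0.0214]
white [283, 207, 23, 24, 272] z med 0.0279 mid [0.4792 0.0705 0.0261] [0.0622 0.0572 0.0152]
scene
(296, 298, 26, 34) ztop 0.0483 ring c 0.6124 -0.2480 R 0.0245 mean [ 
[... 250 characters left out ...]
6023 -0.092 ]
(285, 220, 22, 24) ztop 0.0284 ring c 0.4799 -0.0856 R 0.0248 mean [ 0.4788 -0.083   0.0267] [ 0.4779 -0.0817]
post [357, 109, 7, 15, 87] zmax 0.1046 mean [0.4562 0.2716 0.0868] top [0.4549 0.2737 0.1016] 23
post [415, 129, 9, 15, 91] zmax 0.1028 mean [0.6171 0.2803 0.0871] top [0.617  0.2832 0.1007] 26
post [322, 164, 12, 16, 163] zmax 0.1004 mean [0.4791 0.0603 0.0851] top [0.4768 0.0655 0.0966] 28
post [375, 182, 8, 13, 79] zmax 0.0988 mean [0.6035 0.0755 0.0841] top [0.6025 0.0784 0.0958] 18
white [315, 179, 25, 17, 208] z med 0.0246 mid [0.4756 0.0668 0.024 ] [0.0599 0.0588 0.0091]
white [367, 194, 20, 15, 167] z med 0.0318 mid [0.6027 0.0809 0.0383] [0.0457 0.0493 0.0214]
```

View pics/crop0.png

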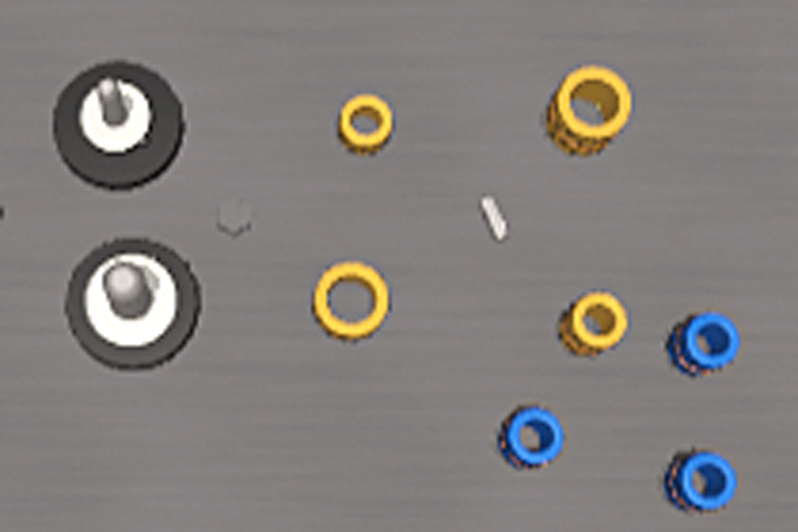

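Crop confirms it: bronze wide long at crop (590,105), wide short (350,300), narrow long (595,322) with groove and tall wall, narrow short (365,123). Blue ones are not meant. I'll close the fingers along world x (yaw −90°): tool x = −Y, tool y = −X.

```bash
python3 -m inch '0 0 0 0 0 1;0 0 0 0 0 1;0 0 0 0 0 1;0 0 0 0 0 1;0 0 0 0 0 1;0 0 0 0 0 1;0 0 0 0 0 1;0 0 0 0 0 1' 0
python3 -m inch '0 0 0 0 0 0.32;0.9 -0.5 0 0 0 0;0.9 -0.5 0 0 0 0;0.9 -0.5 0 0 0 0;0.9 -0.5 0 0 0 0;0.9 -0.5 0 0 0 0;0.9 -0.5 0 0 0 0;0.9 -0.5 0 0 0 0'
python3 -m inch '0.9 -0.5 0 0 0 0;0.9 -0.5 0 0 0 0;0.9 -0.5 0 0 0 0;0.9 -0.5 0 0 0 0;0.9 -0.5 0 0 0 0;0.9 -0.5 0 0 0 0;0.9 -0.5 0 0 0 0;0.9 -0.5 0 0 0 0'
python3 -c "
from cell import r
import numpy as np
s=r.get_state();print(s['t'],s['tool_pos'],np.round(s['ee_rot'],4).tolist())"
```

```text
t: 1.0
tool_pos: [0.1903, 0.5689, 0.231]
ee_rot: [[0.042, -0.999, -0.0], [-0.999, -0.042, -0.001], [0.001, 0.0, -1.0]]
contact_force: [-0.0, -0.2, -0.5]
opening: 0.0855
gripper_force: 0.0
t: 1.8
tool_pos: [0.3307, 0.3154, 0.2313]
ee_rot: [[0.001, -1.0, 0.0], [-1.0, -0.001, 0.0], [-0.0, -0.0, -1.0]]
contact_force: [1.3, -0.2, 0.3]
opening: 0.0857
gripper_force: 0.0
t: 2.6
tool_pos: [0.4908, 0.0273, 0.2314]
ee_rot: [[0.0, -1.0, 0.0], [-1.0, -0.0, 0.0], [-0.0, -0.0, -1.0]]
contact_force: [1.0, 0.3, 0.6]
opening: 0.0851
gripper_force: 0.0
2.6 [0.49078484 0.02731608 0.23137048] [[0.0, -1.0, 0.0003], [-1.0, -0.0, 0.0002], [-0.0002, -0.0003, -1.0]]
```

```bash
python3 -m inch '0.85 -0.38 0 0 0 0;0.85 -0.38 0 0 0 0;0.85 -0.38 0 0 0 0;0.85 -0.38 0 0 0 0;0.85 -0.38 0 0 0 0;0.85 -0.38 0 0 0 0;0.85 -0.38 0 0 0 0;0.85 -0.38 0 0 0 0'
python3 -m inch '0 0 0 0 0 0;0 0 0.9 0 0 0;0 0 0.9 0 0 0;0 0 0.9 0 0 0;0 0 0.9 0 0 0;0 0 0.8 0 0 0;0 0 0.6 0 0 0;0 0 0.45 0 0 0'
python3 -m inch '0 0 0 0 0 0;0 0 0 0 0 0;0 0 0 0 0 0;0 0 0 0 0 0;0 0 0 0 0 0;0 0 0 0 0 0;0 0 0 0 0 0' 255
```

```text
t: 3.4
tool_pos: [0.6123, -0.2445, 0.2309]
ee_rot: [[-0.0, -1.0, -0.0], [-1.0, 0.0, 0.0], [-0.0, 0.0, -1.0]]
contact_force: [0.8, 0.1, 0.8]
opening: 0.0854
gripper_force: 0.0
t: 4.2
tool_pos: [0.6108, -0.2423, 0.0109]
ee_rot: [[0.0, -1.0, -0.003], [-1.0, -0.0, 0.001], [-0.001, 0.003, -1.0]]
contact_force: [1.2, -0.0, 0.9]
opening: 0.0857
gripper_force: 0.0
t: 4.9
tool_pos: [0.6127, -0.2432, 0.0154]
ee_rot: [[0.0, -1.0, 0.002], [-1.0, -0.0, -0.001], [0.001, -0.002, -1.0]]
contact_force: [-1.7, 1.7, 5.9]
opening: 0.0492
gripper_force: 63.5
```

```bash
python3 -m inch '0 0 -0.3 0 0 0;0 0 -0.8 0 0 0;0 0 -1 0 0 0;0 0 -0.8 0 0 0;0 0 -0.3 0 0 0'
python3 -m inch '-0.9 0.4 0 0 0 0;-1 0.43 0 0 0 0;-1 0.43 0 0 0 0;-1 0.43 0 0 0 0;-1 0.43 0 0 0 0;-1 0.43 0 0 0 0;-1 0.43 0 0 0 0;-0.9 0.4 0 0 0 0'
python3 -m inch '0 0 0 0 0 0;0 0 0 0 0 0;0 0 0 0 0 0'
python3 - <<'E'
from h import *
a,d,m=shot("top");b,e,m2=shot("scene")
A=cv2.resize(a[150:270,240:400],None,fx=3.5,fy=3.5,interpolation=cv2.INTER_CUBIC);B=cv2.resize(b[100:220,260:380],None,fx=3.5,fy=3.5,interpolation=cv2.INTER_CUBIC)
cv2.imwrite("pics/h1.png",np.hstack([A[:,:370],B])[...,::-1])
E
```

```text
t: 5.4
tool_pos: [0.6131, -0.2434, 0.1455]
ee_rot: [[-0.0, -1.0, 0.005], [-1.0, 0.0, -0.001], [0.001, -0.005, -1.0]]
contact_force: [0.3, 1.3, -3.2]
opening: 0.0495
gripper_force: 64.0
t: 6.2
tool_pos: [0.4748, 0.0706, 0.1395]
ee_rot: [[0.0, -1.0, -0.002], [-1.0, -0.0, 0.0], [-0.0, 0.002, -1.0]]
contact_force: [0.3, -0.1, -4.9]
opening: 0.0495
gripper_force: 64.2
t: 6.5
tool_pos: [0.4764, 0.0685, 0.1404]
ee_rot: [[-0.0, -1.0, -0.002], [-1.0, 0.0, -0.001], [0.001, 0.002, -1.0]]
contact_force: [-0.2, -0.9, -5.4]
opening: 0.0493
gripper_force: 64.3
```

View pics/h1.png

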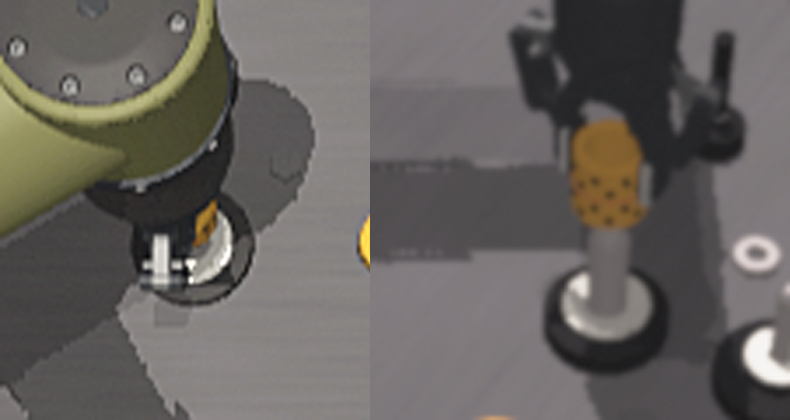

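Top picture: the wrist hides the bush. Scene picture: bush centre (606,175 in the crop) sits over the arbor axis (608), so laterally aligned. Lowering with force checks.

```bash
python3 -m inch '0 0 0.3 0 0 0;0 0 0.25 0 0 0;0 0 0.2 0 0 0;0 0 0.15 0 0 0;0 0 0.1 0 0 0;0 0 0.1 0 0 0'
python3 -m inch '0 0 0.1 0 0 0;0 0 0.1 0 0 0;0 0 0.1 0 0 0;0 0 0 0 0 0;0 0 0 0 0 0'
```

```text
t: 7.2
tool_pos: [0.4768, 0.069, 0.0971]
ee_rot: [[0.0, -1.0, 0.0], [-1.0, -0.0, -0.0], [0.0, -0.0, -1.0]]
contact_force: [-0.1, -0.8, -4.7]
opening: 0.0492
gripper_force: 64.3
t: 7.7
tool_pos: [0.4767, 0.069, 0.0854]
ee_rot: [[0.0, -1.0, 0.0], [-1.0, -0.0, -0.0], [0.0, -0.0, -1.0]]
contact_force: [-0.5, -0.2, -5.6]
opening: 0.0493
gripper_force: 64.3
```

```bash
python3 -m inch '0 0 0.2 0 0 0;0 0 0.2 0 0 0;0 0 0.2 0 0 0;0 0 0.1 0 0 0;0 0 0.05 0 0 0;0 0 0.05 0 0 0;0 0 0.05 0 0 0;0 0 0.05 0 0 0'
python3 -m inch '0 0 0.05 0 0 0;0 0 0.03 0 0 0;0 0 0.03 0 0 0;0 0 0 0 0 0'
```

```text
t: 8.5
tool_pos: [0.4769, 0.0691, 0.0494]
ee_rot: [[0.0, -1.0, 0.0], [-1.0, -0.0, 0.0], [-0.0, -0.0, -1.0]]
contact_force: [-0.1, 0.1, -5.2]
opening: 0.0488
gripper_force: 64.3
t: 8.9
tool_pos: [0.4766, 0.0689, 0.0447]
ee_rot: [[-0.0, -1.0, -0.0], [-1.0, 0.0, -0.0], [0.0, 0.0, -1.0]]
contact_force: [0.9, 0.1, -5.1]
opening: 0.0492
gripper_force: 64.3
```

```bash
for k in 1; do python3 -m inch '0 0 0.03 0 0 0;0 0 0.02 0 0 0;0 0 0 0 0 0'; done | grep -E 'pos|contact'
python3 -m inch '0 0 0.02 0 0 0;0 0 0.02 0 0 0;0 0 0 0 0 0' | grep -E 'pos|contact'
```

```text
tool_pos: [0.4768, 0.069, 0.0431]
contact_force: [-2.0, 0.4, -4.0]
tool_pos: [0.4769, 0.069, 0.043]
contact_force: [-7.1, -0.2, 7.0]
```

```bash
python3 -m inch '0 0 0 0 0 0;0 0 0 0 0 0;0 0 0 0 0 0;0 0 0 0 0 0;0 0 0 0 0 0' 0
python3 -m inch '0 0 -0.3 0 0 0;0 0 -0.6 0 0 0;0 0 -0.8 0 0 0;0 0 -0.5 0 0 0'
python3 -m inch '0.97 0.04 0 0 0 0;0.97 0.04 0 0 0 0;0.97 0.04 0 0 0 0;0.97 0.04 0 0 0 0;0.97 0.04 0 0 0 0;0.97 0.05 0 0 0 0;0.97 0.05 0 0 0 0;0.97 0.05 0 0 0 0'
python3 -m inch '0 0 0 0 0 0;0 0 0.3 0 0 0;0 0 0 0 0 0' | grep pos
python3 meas.py | grep -v white
```

```text
t: 10.0
tool_pos: [0.4768, 0.0689, 0.0413]
ee_rot: [[-0.0, -1.0, 0.0], [-1.0, 0.0, -0.0], [0.0, -0.0, -1.0]]
contact_force: [-0.1, -0.9, -0.0]
opening: 0.0856
gripper_force: 0.0
t: 10.4
tool_pos: [0.4776, 0.069, 0.1329]
ee_rot: [[0.0, -1.0, 0.003], [-1.0, -0.0, 0.001], [-0.001, -0.003, -1.0]]
contact_force: [0.2, 0.2, 0.8]
opening: 0.0852
gripper_force: 0.0
t: 11.2
tool_pos: [0.4626, -0.2432, 0.1306]
ee_rot: [[0.0, -1.0, 0.001], [-1.0, -0.0, -0.001], [0.001, -0.001, -1.0]]
contact_force: [0.5, 0.7, 0.6]
opening: 0.0856
gripper_force: 0.0
tool_pos: [0.462, -0.2405, 0.1155]
top
(407, 217, 17, 17) ztop 0.0507 ring c 0.4624 -0.2388 R 0.0167 mean [ 0.4627 -0.2388  0.0493] [ 0.4621 -0.2387]
(283, 205, 21, 23) ztop 0.0797 ring c 0.4822 0.0719 R 0.0244 mean [0.477  0.0695 0.0777] [0.4769 0.0705]
post [202, 154, 10, 11, 69] zmax 0.1084 mean [0.6152 0.286  0.0934] top [0.617  0.2878 0.1053] 28
post [285, 161, 8, 9, 50] zmax 0.1032 mean [0.6011 0.0828 0.0902] top [0.6036 0.0827 0.0997] 15
post [283, 206, 21, 21, 314] zmax 0.1035 mean [0.4754 0.0694 0.0832] top [0.4768 0.0701 0.1002] 48
post [20
[... 222 characters left out ...]
2) ztop 0.0282 ring c 0.6040 -0.0960 R 0.0177 mean [ 0.6027 -0.0937  0.0267] [ 0.6027 -0.093 ]
(285, 220, 22, 25) ztop 0.0280 ring c 0.4802 -0.0855 R 0.0248 mean [ 0.4786 -0.0829  0.0266] [ 0.4779 -0.0821]
(317, 166, 22, 27) ztop 0.0755 ring c 0.4678 0.0830 R 0.0225 mean [0.4806 0.058  0.074 ] [0.4771 0.0651]
post [357, 109, 7, 15, 85] zmax 0.1046 mean [0.4562 0.2717 0.0874] top [0.4548 0.2748 0.1017] 22
post [415, 129, 9, 14, 90] zmax 0.1041 mean [0.617  0.2801 0.0875] top [0.6168 0.2822 0.1016] 25
post [317, 164, 22, 19, 317] zmax 0.1008 mean [0.4798 0.0589 0.0794] top [0.4761 0.0651 0.0968] 30
post [375, 182, 8, 13, 81] zmax 0.0985 mean [0.6035 0.076  0.0833] top [0.6032 0.0782 0.0952] 20
```

```bash
python3 -m inch '0 0 0.5 0 0 0;0 0 0.7 0 0 0;0 0 0.6 0 0 0;0 0 0.5 0 0 0;0 0 0.3 0 0 0;0 0 0 0 0 0'
python3 -m inch '0 0 0 0 0 0;0 0 0 0 0 0;0 0 0 0 0 0;0 0 0 0 0 0;0 0 0 0 0 0;0 0 0 0 0 0;0 0 0 0 0 0;0 0 0 0 0 0' 255
```

```text
t: 12.2
tool_pos: [0.462, -0.2406, 0.012]
ee_rot: [[0.001, -1.0, -0.003], [-1.0, -0.001, 0.0], [-0.0, 0.003, -1.0]]
contact_force: [-0.4, -0.7, 0.0]
opening: 0.0852
gripper_force: 0.0
t: 13.0
tool_pos: [0.4634, -0.2417, 0.0146]
ee_rot: [[0.0, -1.0, 0.002], [-1.0, -0.0, -0.001], [0.001, -0.002, -1.0]]
contact_force: [-0.6, -0.0, 5.3]
opening: 0.0355
gripper_force: 59.8
```

```bash
python3 -m inch '0 0 -0.3 0 0 0;0 0 -0.8 0 0 0;0 0 -1 0 0 0;0 0 -0.8 0 0 0;0 0 -0.3 0 0 0'
python3 -m inch '-1 -0.44 0 0 0 0;-1 -0.44 0 0 0 0;-1 -0.44 0 0 0 0;-1 -0.44 0 0 0 0;-1 -0.44 0 0 0 0;-1 -0.44 0 0 0 0;-1 -0.44 0 0 0 0;-1 -0.44 0 0 0 0'
python3 -m inch '-0.09 0 0 0 0 0;0 0 0 0 0 0;0 0 0 0 0 0;0 0 0 0 0 0'
python3 - <<'E'
from h import *
a,d,m=shot("top");b,e,m2=shot("scene")
A=cv2.resize(a[130:230,240:340],None,fx=4,fy=4,interpolation=cv2.INTER_CUBIC);B=cv2.resize(b[120:220,330:425],None,fx=4,fy=4,interpolation=cv2.INTER_CUBIC)
cv2.imwrite("pics/h2.png",np.hstack([A,B])[...,::-1])
E
```

```text
t: 13.5
tool_pos: [0.4638, -0.2419, 0.1455]
ee_rot: [[-0.0, -1.0, 0.005], [-1.0, 0.0, -0.002], [0.002, -0.005, -1.0]]
contact_force: [-0.2, 0.3, -2.5]
opening: 0.0352
gripper_force: 60.3
t: 14.3
tool_pos: [0.6032, 0.0804, 0.1398]
ee_rot: [[0.0, -1.0, -0.002], [-1.0, -0.0, -0.0], [0.0, 0.002, -1.0]]
contact_force: [0.2, -0.8, -1.5]
opening: 0.0352
gripper_force: 60.2
t: 14.7
tool_pos: [0.6032, 0.0811, 0.1412]
ee_rot: [[-0.001, -1.0, -0.0], [-1.0, 0.001, -0.0], [0.0, 0.0, -1.0]]
contact_force: [-0.8, 1.0, -1.9]
opening: 0.035
gripper_force: 60.4
```

View pics/h2.png

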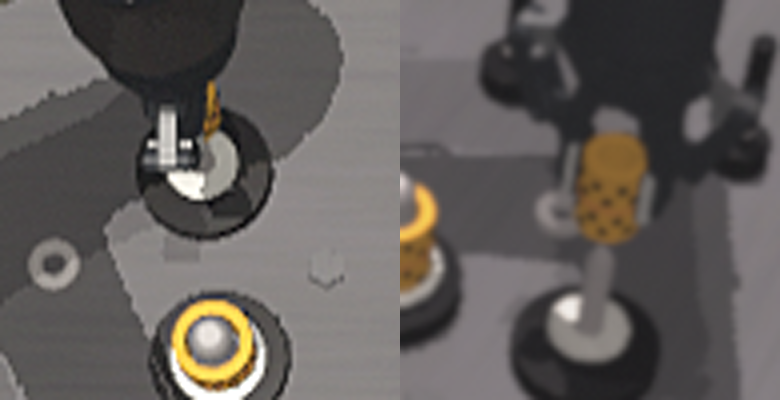

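Wide long bush sits on its arbor (left, 212,340). In the scene half the narrow bush bottom (605,238) lines up with the extended slim arbor axis (598,250). Lowering.

```bash
python3 -m inch '0 0 0.3 0 0 0;0 0 0.25 0 0 0;0 0 0.2 0 0 0;0 0 0.15 0 0 0;0 0 0.1 0 0 0;0 0 0.1 0 0 0'|grep -E 'pos|contact'
python3 -m inch '0 0 0.1 0 0 0;0 0 0.1 0 0 0;0 0 0.1 0 0 0;0 0 0 0 0 0;0 0 0 0 0 0'|grep -E 'pos|contact'
```

```text
tool_pos: [0.6036, 0.0822, 0.097]
contact_force: [-0.3, 0.3, -1.7]
tool_pos: [0.6035, 0.0822, 0.0853]
contact_force: [-1.0, 0.4, -1.8]
```

```bash
python3 -m inch '0 0 0.2 0 0 0;0 0 0.2 0 0 0;0 0 0.15 0 0 0;0 0 0.1 0 0 0;0 0 0.05 0 0 0;0 0 0.05 0 0 0;0 0 0 0 0 0'|grep -E 'pos|contact'
python3 -m inch '0 0 0.03 0 0 0;0 0 0.03 0 0 0;0 0 0 0 0 0'|grep -E 'pos|contact'
```

```text
tool_pos: [0.6035, 0.0822, 0.0552]
contact_force: [0.1, 0.2, -2.4]
tool_pos: [0.6035, 0.0822, 0.0528]
contact_force: [-1.2, -0.7, -2.5]
```

```bash
for i in 1; do python3 -m inch '0 0 0.03 0 0 0;0 0 0.03 0 0 0;0 0 0 0 0 0'|grep -E 'pos|contact'; python3 -m inch '0 0 0.025 0 0 0;0 0 0.025 0 0 0;0 0 0 0 0 0'|grep -E 'pos|contact'; done
```

```text
tool_pos: [0.6034, 0.0821, 0.0502]
contact_force: [0.3, -0.7, -2.3]
tool_pos: [0.6036, 0.0822, 0.0495]
contact_force: [-3.3, 0.8, 4.0]
```

```bash
python3 -m inch '0 0 0 0 0 0;0 0 0 0 0 0;0 0 0 0 0 0;0 0 0 0 0 0;0 0 0 0 0 0' 0 |grep -E 'pos|contact'
python3 -m inch '0 0 -0.3 0 0 0;0 0 -0.6 0 0 0;0 0 -0.8 0 0 0;0 0 -0.5 0 0 0;0.815 0.628 0 0 0 0;0.815 0.628 0 0 0 0;0.815 0.628 0 0 0 0'|grep -E 'pos|contact'
python3 -m inch '0.815 0.628 0 0 0 0;0.815 0.628 0 0 0 0;0 0 0 0 0 0;0 0 0 0 0 0'|grep -E 'pos|contact'
```

```text
tool_pos: [0.6035, 0.0822, 0.0484]
contact_force: [-0.4, -0.1, -0.4]
tool_pos: [0.5274, -0.0165, 0.1376]
contact_force: [0.3, -0.6, 0.1]
tool_pos: [0.478, -0.0814, 0.1379]
contact_force: [0.4, 0.6, -1.0]
```

```bash
python3 -m inch '0 0 0.6 0 0 0;0 0 0.9 0 0 0;0 0 0.8 0 0 0;0 0 0.5 0 0 0;0 0 0.3 0 0 0;0 0 0.18 0 0 0;0 0 0 0 0 0;0 0 0 0 0 0' |grep -E 'pos|contact'
python3 -m inch '0 0 0 0 0 0;0 0 0 0 0 0;0 0 0 0 0 0;0 0 0 0 0 0;0 0 0 0 0 0;0 0 0 0 0 0;0 0 0 0 0 0;0 0 0 0 0 0' 255
python3 meas.py | grep -vE "white"
```

```text
tool_pos: [0.4788, -0.0806, 0.0065]
contact_force: [-0.4, 0.9, -0.3]
t: 20.7
tool_pos: [0.4787, -0.0809, 0.0066]
ee_rot: [[0.0, -1.0, 0.002], [-1.0, -0.0, -0.0], [0.0, -0.002, -1.0]]
contact_force: [-1.7, 0.6, 5.9]
opening: 0.0487
gripper_force: 62.3
top
(281, 157, 16, 19) ztop 0.0872 ring c 0.6144 0.0861 R 0.0175 mean [0.6037 0.0828 0.0851] [0.6046 0.0832]
post [202, 154, 10, 11, 70] zmax 0.1092 mean [0.6149 0.2856 0.094 ] top [0.617  0.2875 0.1055] 30
post [282, 158, 15, 16, 176] zmax 0.1023 mean [0.6013 0.0822 0.0847] top [0.6035 0.0831 0.0991] 16
post [201, 218, 10, 9, 64] zmax 0.1100 mean [0.4547 0.2768 0.0966] top [0.4555 0.2794 0.1061] 28
post [347, 224, 14, 17, 127] zmax 0.1198 mean [ 0.429  -0.0769  0.1053] top [ 0.4319 -0.0794  0.1163] 33
scene
(334, 249, 17, 21) ztop 0.0285 ring c 0.6041 -0.0960 R 0.0178 mean [ 0.6032 -0.0937  0.0269] [ 0.6028 -0.0928]
(285, 219, 18, 26) ztop 0.0291 ring c 0.4787 -0.0867 R 0.0211 mean [ 0.4734 -0.0907  0.027 ] [ 0.4761 -0.0848]
(370, 182, 18, 24) ztop 0.0825 ring c 0.5952 0.1026 R 0.0165 mean [0.6046 0.0748 0.081 ] [0.6035 0.0787]
(317, 168, 22, 25) ztop 0.0748 ring c 0.4685 0.0817 R 0.0223 mean [0.4819 0.057  0.0737] [0.4774 0.0641]
post [357, 109, 7, 15, 88] zmax 0.1051 mean [0.4562 0.2718 0.0869] top [0.4559 0.2737 0.1021] 23
post [415, 129, 9, 15, 92] zmax 0.1044 mean [0.6172 0.2801 0.087 ] top [0.6166 0.2827 0.1015] 24
post [317, 164, 22, 20, 314] zmax 0.1006 mean [0.4798 0.0589 0.0795] top [0.4769 0.0647 0.0965] 34
post [371, 182, 16, 17, 216] zmax 0.0975 mean [0.6046 0.0735 0.0803] top [0.6023 0.0776 0.0949] 23
post [265, 191, 15, 24, 179] zmax 0.1127 mean [ 0.4229 -0.0886  0.0943] top [ 0.4196 -0.0841  0.1096] 55
post [279, 208, 46, 25, 456] zmax 0.1198 mean [ 0.5128 -0.0898  0.0955] top [ 0.5144 -0.0866  0.1167] 39
```

```bash
python3 -m inch '0 0 -0.3 0 0 0;0 0 -0.8 0 0 0;0 0 -1 0 0 0;0 0 -0.8 0 0 0;0 0 -0.3 0 0 0'|grep -E 'pos|contact|opening'
python3 -m inch '-0.75 0.04 0 0 0 0;-0.75 0 0 0 0 0;-0.75 0 0 0 0 0;-0.75 0 0 0 0 0;-0.73 0 0 0 0 0;0 0 0 0 0 0;0 0 0 0 0 0;0 0 0 0 0 0'|grep -E 'pos|contact|opening'
python3 - <<'E'
from h import *
a,d,m=shot("top");b,e,m2=shot("scene")
A=cv2.resize(a[160:260,250:350],None,fx=4,fy=4,interpolation=cv2.INTER_CUBIC);B=cv2.resize(b[110:210,280:375],None,fx=4,fy=4,interpolation=cv2.INTER_CUBIC)
cv2.imwrite("pics/h3.png",np.hstack([A,B])[...,::-1])
E
```

```text
tool_pos: [0.4791, -0.0809, 0.1373]
contact_force: [0.5, 1.1, -1.6]
opening: 0.0482
tool_pos: [0.4759, 0.0678, 0.1326]
contact_force: [0.6, 0.7, -2.6]
opening: 0.0478
```

View pics/h3.png

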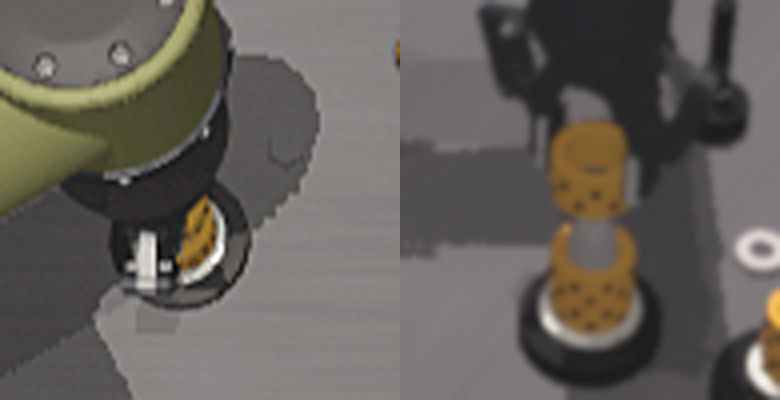

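Short wide bush (590,170 in the scene half) is in line with the arbor (592,235) and the long bush (590,280). Lowering.

```bash
python3 -m inch '0 0 0.2 0 0 0;0 0 0.2 0 0 0;0 0 0.15 0 0 0;0 0 0.1 0 0 0;0 0 0 0 0 0'|grep -E 'pos|contact|opening'
python3 -m inch '0 0 0.1 0 0 0;0 0 0.1 0 0 0;0 0 0.1 0 0 0;0 0 0 0 0 0'|grep -E 'pos|contact|opening'
```

```text
tool_pos: [0.4759, 0.0682, 0.1064]
contact_force: [-0.1, -0.1, -3.1]
opening: 0.0484
tool_pos: [0.4759, 0.0683, 0.0945]
contact_force: [-0.2, -0.1, -2.4]
opening: 0.0479
```

```bash
python3 -m inch '0 0 0.07 0 0 0;0 0 0.05 0 0 0;0 0 0.04 0 0 0;0 0 0 0 0 0'|grep -E 'pos|contact|opening'
python3 -m inch '0 0 0.03 0 0 0;0 0 0.03 0 0 0;0 0 0 0 0 0'|grep -E 'pos|contact|opening'
```

```text
tool_pos: [0.4762, 0.0683, 0.0886]
contact_force: [0.1, 0.9, -2.7]
opening: 0.0481
tool_pos: [0.4762, 0.0684, 0.0863]
contact_force: [0.1, 0.4, -2.5]
opening: 0.0486
```

```bash
python3 -m inch '0 0 0.03 0 0 0;0 0 0.02 0 0 0;0 0 0 0 0 0'|grep -E 'pos|contact|opening'
python3 -m inch '0 0 0.02 0 0 0;0 0 0.02 0 0 0;0 0 0 0 0 0'|grep -E 'pos|contact|opening'
```

```text
tool_pos: [0.4763, 0.0684, 0.0845]
contact_force: [-0.1, 0.2, -2.7]
opening: 0.048
tool_pos: [0.4765, 0.0684, 0.0843]
contact_force: [-4.1, 0.5, 5.9]
opening: 0.0481
```

```bash
python3 -m inch '0 0 0 0 0 0;0 0 0 0 0 0;0 0 0 0 0 0;0 0 0 0 0 0;0 0 0 0 0 0' 0 |grep -E 'pos|contact'
python3 -m inch '0 0 -0.3 0 0 0;0 0 -0.6 0 0 0;0 0 -0.6 0 0 0;0.8 -0.63 0 0 0 0;0.8 -0.63 0 0 0 0;0.8 -0.63 0 0 0 0;0.8 -0.63 0 0 0 0;0.8 -0.63 0 0 0 0'|grep -E 'pos|contact'
python3 -m inch '0 0 0 0 0 0;0 0 0 0 0 0'|grep -E 'pos|contact'
python3 - <<'E'
from h import *
a,d,m=shot("top");b,e,m2=shot("scene")
A=cv2.resize(a[140:240,250:350],None,fx=4,fy=4,interpolation=cv2.INTER_CUBIC);B=cv2.resize(b[140:240,300:395],None,fx=4,fy=4,interpolation=cv2.INTER_CUBIC)
cv2.imwrite("pics/h4.png",np.hstack([A,B])[...,::-1])
E
```

```text
tool_pos: [0.4763, 0.0684, 0.0829]
contact_force: [-0.2, 0.3, -0.3]
tool_pos: [0.6035, -0.0932, 0.1439]
contact_force: [0.2, 1.6, 0.2]
tool_pos: [0.6025, -0.0924, 0.1428]
contact_force: [0.1, 0.2, -0.2]
```

View pics/h4.png

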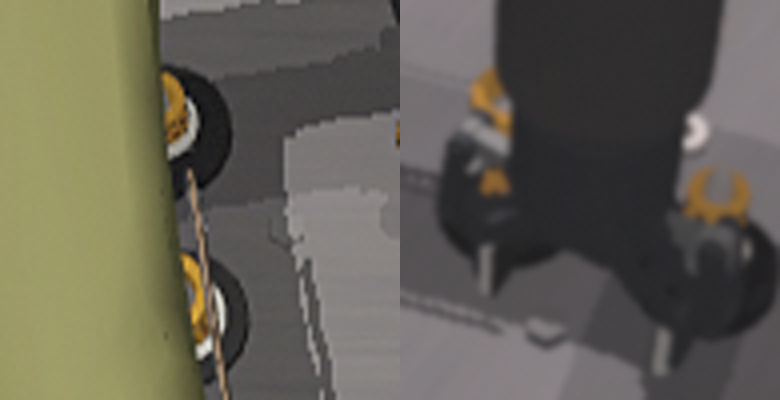

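The arm hides most of the thick stack from both cameras; bronze is visible there (490,95). I'll check that later; now grasping the narrow short bush.

```bash
python3 -m inch '-0.04 0 0.6 0 0 0;0 0 0.9 0 0 0;0 0 0.8 0 0 0;0 0 0.6 0 0 0;0 0 0.3 0 0 0;0 0 0.2 0 0 0;0 0 0 0 0 0;0 0 0 0 0 0' |grep -E 'pos|contact'
python3 -m inch '0 0 0 0 0 0;0 0 0 0 0 0;0 0 0 0 0 0;0 0 0 0 0 0;0 0 0 0 0 0;0 0 0 0 0 0;0 0 0 0 0 0;0 0 0 0 0 0' 255
python3 -m inch '0 0 -0.3 0 0 0;0 0 -0.8 0 0 0;0 0 -1 0 0 0;0 0 -0.8 0 0 0;0 0 -0.3 0 0 0;0 0 0 0 0 0'|grep -E 'pos|contact|opening'
```

```text
tool_pos: [0.6032, -0.0898, 0.0086]
contact_force: [-0.5, -0.7, 0.0]
t: 27.6
tool_pos: [0.6028, -0.0901, 0.0078]
ee_rot: [[0.0, -1.0, 0.001], [-1.0, -0.0, -0.0], [0.0, -0.001, -1.0]]
contact_force: [-0.6, -0.1, 5.6]
opening: 0.035
gripper_force: 60.0
tool_pos: [0.603, -0.0898, 0.1368]
contact_force: [0.3, 0.5, -1.7]
opening: 0.0346
```

```bash
python3 -m inch '-0.8 0 0 0 0 0;-0.9 0 0 0 0 0;-0.9 0 0 0 0 0;-0.9 0 0 0 0 0;-0.8 -0.01 0 0 0 0;0 0 0 0 0 0;0 0 0 0 0 0;0 0 0 0 0 0'|grep -E 'pos|contact|opening'
python3 - <<'E'
from h import *
a,d,m=shot("top");b,e,m2=shot("scene")
A=cv2.resize(a[150:250,250:350],None,fx=4,fy=4,interpolation=cv2.INTER_CUBIC);B=cv2.resize(b[120:220,310:405],None,fx=4,fy=4,interpolation=cv2.INTER_CUBIC)
cv2.imwrite("pics/h5.png",np.hstack([A,B])[...,::-1])
E
```

```text
tool_pos: [0.6021, 0.0813, 0.1333]
contact_force: [0.3, 1.0, -0.9]
opening: 0.0345
```

View pics/h5.png

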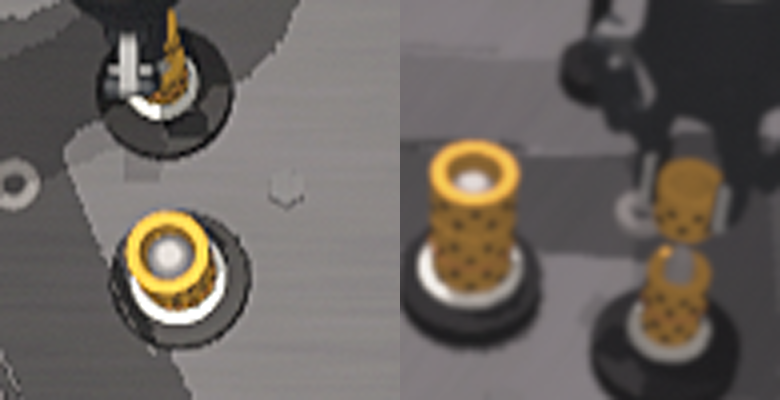

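The thick stack is complete (475,215). The narrow short bush (686,200) lines up with the slim arbor (680,262). Lowering.

```bash
python3 -m inch '0 -0.03 0.2 0 0 0;0 0 0.2 0 0 0;0 0 0.15 0 0 0;0 0 0.1 0 0 0;0 0 0 0 0 0'|grep -E 'pos|contact|opening'
python3 -m inch '0 0 0.06 0 0 0;0 0 0.06 0 0 0;0 0 0.05 0 0 0;0 0 0 0 0 0'|grep -E 'pos|contact|opening'
python3 -m inch '0 0 0.04 0 0 0;0 0 0.03 0 0 0;0 0 0 0 0 0'|grep -E 'pos|contact|opening'
```

```text
tool_pos: [0.6035, 0.0818, 0.1078]
contact_force: [-0.2, 0.3, -2.4]
opening: 0.0345
tool_pos: [0.6037, 0.082, 0.1018]
contact_force: [-0.1, 0.4, -1.7]
opening: 0.0343
tool_pos: [0.6038, 0.082, 0.0991]
contact_force: [0.6, -1.0, -1.9]
opening: 0.0346
```

```bash
python3 -m inch '0 0 0.04 0 0 0;0 0 0.04 0 0 0;0 0 0.02 0 0 0;0 0 0 0 0 0'|grep -E 'pos|contact'
python3 -m inch '0 0 0.02 0 0 0;0 0 0.02 0 0 0;0 0 0 0 0 0'|grep -E 'pos|contact'
```

```text
tool_pos: [0.6038, 0.082, 0.0951]
contact_force: [0.0, 0.8, -1.3]
tool_pos: [0.6038, 0.082, 0.0936]
contact_force: [0.7, -0.9, -2.1]
```

```bash
python3 -m inch '0 0 0.02 0 0 0;0 0 0.02 0 0 0;0 0 0 0 0 0'|grep -E 'pos|contact'
```

```text
tool_pos: [0.604, 0.082, 0.0927]
contact_force: [-1.6, -0.8, 2.3]
```

```bash
python3 -m inch '0 0 0.015 0 0 0;0 0 0 0 0 0'|grep -E 'pos|contact'
python3 -m inch '0 0 0 0 0 0;0 0 0 0 0 0;0 0 0 0 0 0;0 0 0 0 0 0;0 0 0 0 0 0' 0 |grep -E 'pos|contact'
python3 -m inch '0 0 -0.3 0 0 0;0 0 -0.6 0 0 0;0 0 -0.8 0 0 0;0 0 -0.6 0 0 0;0.8 0 0 0 0 0;0.9 0 0 0 0 0;0.9 0 0 0 0 0;0.9 0 0 0 0 0'|grep -E 'pos|contact'
python3 -m inch '0.9 0 0 0 0 0;0.9 0 0 0 0 0;0 0 0 0 0 0;0 0 0 0 0 0'
python3 meas.py | grep -v white
python3 - <<'E'
from h import *
a,d,m=shot("top");b,e,m2=shot("scene")
A=cv2.resize(a[140:260,190:310],None,fx=3.3,fy=3.3,interpolation=cv2.INTER_CUBIC);B=cv2.resize(b[100:220,305:425],None,fx=3.3,fy=3.3,interpolation=cv2.INTER_CUBIC)
cv2.imwrite("pics/h6.png",np.hstack([A,B])[...,::-1])
E
```

```text
tool_pos: [0.6041, 0.082, 0.0927]
contact_force: [-3.8, 0.3, 4.5]
tool_pos: [0.6039, 0.082, 0.0914]
contact_force: [-0.1, 0.5, -0.0]
tool_pos: [0.6039, -0.0593, 0.1848]
contact_force: [0.6, 0.2, 0.1]
t: 33.2
tool_pos: [0.6039, -0.1308, 0.1843]
ee_rot: [[-0.002, -1.0, 0.001], [-1.0, 0.002, -0.0], [0.0, -0.001, -1.0]]
contact_force: [0.1, 0.8, 0.5]
opening: 0.0853
gripper_force: 0.0
top
post [202, 154, 10, 10, 67] zmax 0.1099 mean [0.6151 0.2856 0.0948] top [0.6169 0.2874 0.1061] 25
post [201, 218, 10, 9, 65] zmax 0.1088 mean [0.4547 0.2768 0.0958] top [0.4563 0.2789 0.1057] 31
scene
(370, 173, 19, 32) ztop 0.1120 ring c 0.5869 0.1310 R 0.0194 mean [0.6045 0.0781 0.1109] [0.6046 0.0786]
post [415, 129, 9, 15, 93] zmax 0.1040 mean [0.6172 0.28   0.0869] top [0.6171 0.2826 0.1012] 26
post [371, 173, 18, 25, 335] zmax 0.1153 mean [0.605  0.0743 0.0983] top [0.6039 0.0788 0.1117] 99
```

View pics/h6.png

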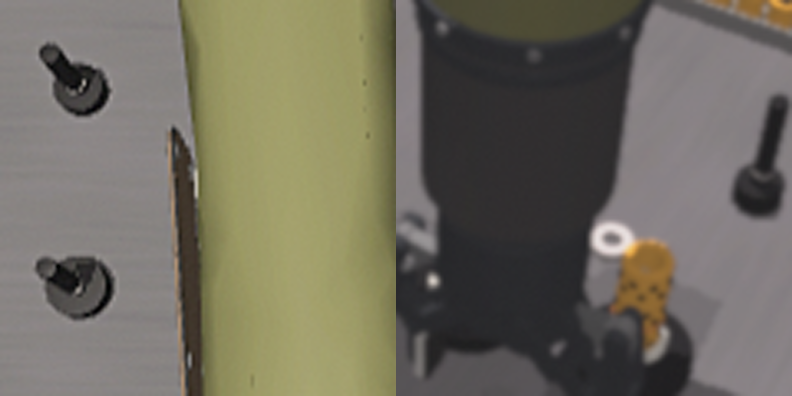

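Gauges are untouched and the slim stack stands upright (648,290). I'll clear the view for one last check.

```bash
python3 -m inch '0.9 0.3 0 0 0 0;0.9 0.3 0 0 0 0;0.9 0.3 0 0 0 0;0.9 0.3 0 0 0 0;0 0 0 0 0 0;0 0 0 0 0 0'|grep -E 'pos|contact'
python3 meas.py | grep -v white
python3 - <<'E'
from h import *
b,e,m2=shot("scene")
cv2.imwrite("pics/h7.png",cv2.resize(b[100:240,280:440],None,fx=4,fy=4,interpolation=cv2.INTER_CUBIC)[...,::-1])
E
```

```text
tool_pos: [0.5559, -0.2739, 0.1836]
contact_force: [-0.1, 0.2, -0.4]
top
(281, 203, 23, 25) ztop 0.1099 ring c 0.4879 0.0756 R 0.0252 mean [0.4772 0.0708 0.1079] [0.4772 0.0715]
(280, 154, 17, 22) ztop 0.1161 ring c 0.6241 0.0894 R 0.0183 mean [0.6039 0.0831 0.1147] [0.6044 0.083 ]
post [202, 154, 11, 11, 70] zmax 0.1096 mean [0.6151 0.2857 0.0936] top [0.6163 0.2873 0.1061] 24
post [281, 154, 16, 20, 247] zmax 0.1184 mean [0.6011 0.0822 0.1018] top [0.6044 0.0828 0.1151] 97
post [281, 203, 23, 24, 389] zmax 0.1127 mean [0.4755 0.0696 0.0993] top [0.4771 0.0713 0.1088] 128
post [201, 218, 10, 9, 65] zmax 0.1092 mean [0.4547 0.2768 0.0958] top [0.4557 0.2785 0.1057] 33
scene
(370, 173, 20, 33) ztop 0.1119 ring c 0.5869 0.1309 R 0.0198 mean [0.6042 0.0779 0.111 ] [0.6042 0.0798]
(317, 155, 23, 38) ztop 0.1047 ring c 0.4526 0.1107 R 0.0273 mean [0.477  0.0655 0.1037] [0.4761 0.0671]
post [357, 109, 7, 15, 89] zmax 0.1034 mean [0.4563 0.2717 0.0867] top [0.4552 0.2742 0.101 ] 27
post [416, 129, 8, 15, 90] zmax 0.1034 mean [0.6173 0.2803 0.0873] top [0.6169 0.2829 0.101 ] 26
post [317, 156, 22, 27, 518] zmax 0.1076 mean [0.4791 0.0606 0.0921] top [0.4769 0.066  0.1044] 158
post [371, 173, 18, 26, 367] zmax 0.1150 mean [0.6052 0.0734 0.0962] top [0.6039 0.0784 0.1118] 102
```

View pics/h7.png

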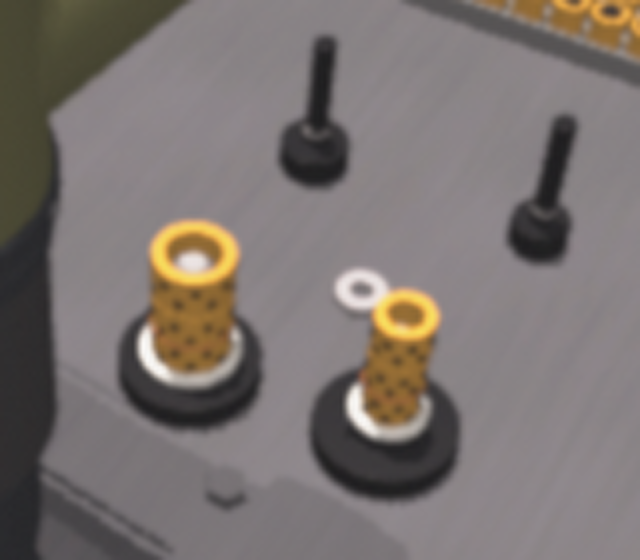

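Both stacks are seated (tops at 195,250 and 405,315), their heights match 80 mm above the collars, and both gauges are still standing.

```bash
python3 -c "
from cell import r
print(r.sign_off())"
```

```text
the job is handed in; nothing more can be done
None
```

All four bushes are threaded on their arbors, long ones resting on the collars with the short ones on top, both gauges untouched, and the job is handed in at about 34 s.

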